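# Find a carved block's tenon size on the slot gauge

### The arm

A 6-joint arm with a two-finger parallel gripper is mounted at the origin on the work surface. World frame = base frame: x ahead of the robot, y to its left, z up, the work surface at z = 0. Lengths are in m, angles in rad, forces in N, time in s.
With the tool pointing down it reaches from about 0.3 to 0.825 m from the base axis. Payload 5.4 kg.
Tool frame: the origin (TCP) lies at the very end of the fingers, on their centre line; the grasp point (between the pads) lies env.hold_point_z behind it (env.hold_point_z is the distance from the TCP to the grasp point, in m); z points along the fingers, y is the line along which they close (so a half turn about z gives the same grasp; the last joint's range is limited). The gripper opens to 92 mm and grips with 3 to 60 N. Pads are 20 mm wide; open, the fingers measure 128 mm over their backs; the gripper's body (75 mm by 189 mm) begins 69 mm behind the grasp point.
Start: joints at [1.135, 0.158, 1.597, -0, 1.386, -0.21], TCP at [0.129, 0.56, 0.215] pointing down, gripper open.
Joint ranges: [-2.91, 2.91], [-0.94, 2.29], [0.18, 2.7], [-1.29, 4.43], [0.17, 2.64], [-3, 3]. Speed limits (rad/s): [2.57, 2.57, 3.14, 3.14, 3.14, 3.14].

### API

Orientations are given as a unit quaternion [x, y, z, w].
In Python, from cell import monitor, optics, env gives the robot as it stands.
- The arm moves only by the tool carry_out, never from a script. Its argument "rows" is a list of rows, each a list of 4 numbers: the shift along the tool's x, y, z in mm, then the turn about the tool's z in degrees. A call has 1 to 5 rows; each row shifts and turns the commanded pose from where the row before left it, along the tool's axes as they then stand; what a row does not reach is not made up. A row lasts 1/8 s, in which the tool goes at most 62.5 mm and 10.7 degrees, less where a joint would pass 70% of its speed; a pose out of reach is approached as far as the arm can. A call is refused whole if a number of a shift passes 62.5 or a number of a turn 10.7, either way. A call with a gripper value outside its range is refused whole. "gripper" is the opening, from 0 (shut) to 1 (fully open), set as the call begins (left out, the last holds). The fingers move at their own pace and stop on an object; "newtons" is the grip in N (left out, the last holds). Time passes only in rows, so rows that do not move let the fingers close. It gives the time, the measured TCP pose, the force, the opening and the grip force at its end, in the units of the state.
- monitor.read_state(): the state, without advancing time (a new reading comes with each control period).
- optics.grab_frame(name): name is "scene" or "top" or "wrist"; returns a dict with "frame" (400x640x3 uint8, red, green, blue), "fx", "fy", "cx", "cy" (pixels), "k1" (the pictures are not rectified: a ray, as slopes to the right and down, at radius r is drawn at 1 + k1 r^2 times it, then the intrinsics apply), "extrinsics" (4x4, takes a point from camera to world coordinates); the wrist camera has in their place "mount" (4x4, takes a point from camera to tool coordinates, whose origin is the TCP and whose axes are the flange's). Camera axes: x right, y up, looking along -z (the intrinsics and any distortion apply to the point x, -y, -z); pixel columns grow to the right and rows downward; lengths in m; the calibration is good to about 2 mm. A picture is of the moment at which its call begins: read the wrist's pose just before it. There is no depth.
- env.close_job(): hands the job in; it is judged then, once.
Trained networks look in the newest picture that a camera, given by its name, has taken for a name from the list of things; names that differ only in an ending like _2 or _b are one class to them, and where a whole thing is asked for, a point or a joint stands for the part that bears it (a point fixed in the world has none). Each returns a list of dicts, best first, with "p" (0 to 1); they miss things now and then, are a little off and sometimes report something else, mostly with a low value. They report only what shows in the picture. A call takes as long as a camera call.
- optics.find_in(camera, target): "extent" ([left, top, width, height] in pixels, round what is visible of it).
- optics.outline_of(camera, target): "pixels" (400x640 bool, what is visible of it) and "extent" ([left, top, width, height] in pixels, round what is visible of it).
The state is a dict: "time": time; "joint_pos": joint angles; "dq": joint speeds; "effort": joint torques, N m; "tool_pos": TCP position; "tcp_rot": TCP orientation; "wrist_force": force on the tool from outside, world axes, zero at the start; "torque": the same for the moment, N m; "width": finger opening in m; "finger_force": force on a finger pad.
Only numpy, scipy, OpenCV 4.12 (cv2) and the standard library are available. Lean on these libraries where they do the work, as an engineer would, in place of code of your own. Each camera call takes 0.05 s, during which the arm holds its last target. There are 200 camera calls.

### The job

On the gauge, slide the carved block that lies in the channel along it, without lifting it out, until its tenon drops fully home into the first slot that accepts it. Then slide the gauge's pointer along its rail until it stands in line with the middle of that block. Leave the two parked blocks, the mallet and the can where they are.

Things in the scene. Friction and masses are not known exactly. Their poses are not given: they have to be found in the camera images.
- gauge: Wooden slot gauge fixed on the bench, 292 (x) by 400 mm (y), yaw within 0.22 rad. Origin on the bench; y is the sliding direction, x points away from the robot. In its frame, mm: a channel with its deck at z 40 runs along y from -215 to 185 at x = 0, ends open, between fences 12 thick with inner faces at x = -46.5 and 46.5, tops at z 66.
- slot1 (a point): Centre of slot 1, at deck height (40 mm), gauge y = -60 mm, x = 0. Each slot is an opening in the deck 52 mm long (y); this one is 28 mm wide (x). A tenon too wide for a slot rides across it; one that fits, pushed at 50 mm/s or less, drops 16 mm by its own weight once it lies inside the slot, until the head lies flat on the deck.
- slot2 (a point): Centre of slot 2, 40 mm wide, at deck height, gauge y = 4 mm.
- slot3 (a point): Centre of slot 3, 52 mm wide, at deck height, gauge y = 68 mm.
- slot4 (a point): Centre of slot 4, 64 mm wide, at deck height, gauge y = 132 mm.
- parking (a point): Middle of the shelf, level with the deck (40 mm), on the robot's side of the channel (gauge x -173 to -63 mm) where the other two blocks are parked.
- block_a: Oak block: carved head 90 (gauge x) by 84 (y) by 22 mm thick; centred beneath it a tenon 16 mm tall, 44 mm long (y), 36 mm wide (x). 110 to 220 g. Origin: centre of the tenon's foot. One of blocks a, b, c starts in the channel (gauge x near 0, y -165 to -135 mm, foot at z 40); the others are parked. Fully home its origin is at gauge z 24 mm.
- block_b: Oak block: carved head 90 (gauge x) by 84 (y) by 22 mm thick; centred beneath it a tenon 16 mm tall, 44 mm long (y), 48 mm wide (x). 110 to 220 g. Origin: centre of the tenon's foot. One of blocks a, b, c starts in the channel (gauge x near 0, y -165 to -135 mm, foot at z 40); the others are parked. Fully home its origin is at gauge z 24 mm.
- block_c: Oak block: carved head 90 (gauge x) by 84 (y) by 22 mm thick; centred beneath it a tenon 16 mm tall, 44 mm long (y), 60 mm wide (x). 110 to 220 g. Origin: centre of the tenon's foot. One of blocks a, b, c starts in the channel (gauge x near 0, y -165 to -135 mm, foot at z 40); the others are parked. Fully home its origin is at gauge z 24 mm.
- pointer_fin (a point): Centre of the upright wooden fin of the pointer, a steel carriage 60 mm long (y), 32 mm wide, top 65 mm above the bench, on a rail along gauge x = 87 mm beyond the far fence. The fin stands on its middle: 24 (x) by 14 mm (y), from 65 to 131 mm above the bench; this point is 98 mm up. A thin steel finger points from it to the channel.
- pointer (a joint): Travel of the pointer along the gauge's +y, 0 to 0.335 m; the fin's gauge-frame y = -0.175 + this value. It starts at 0 to 0.03. Stays where it is left; takes 2 to 4 N to slide.
- mallet: Bystander: dark wooden carver's mallet standing head-down on the bench, 84 mm across, 245 mm tall; origin at the centre of its underside.
- can: Bystander: plain steel can standing on the bench, 80 mm across, 110 mm tall; origin at the centre of its underside.

How it is judged:
On the way, in this order (a step that is already met when the one before it is completed fails the run):
1. the block from the channel is fully home in the first slot that accepts it (((z of block_a in the frame of gauge below 0.0275 m and y of block_a in the frame of gauge between -0.004 and 0.012 m and x of block_a in the frame of gauge between -0.008 and 0.008 m and angle between block_a's own z axis and vertical below 0.08 rad and linear speed of block_a below 0.03 m/s) or (z of block_b in the frame of gauge below 0.0275 m and y of block_b in the frame of gauge between 0.06 and 0.076 m and x of block_b in the frame of gauge between -0.008 and 0.008 m and angle between block_b's own z axis and vertical below 0.08 rad and linear speed of block_b below 0.03 m/s) or (z of block_c in the frame of gauge below 0.0275 m and y of block_c in the frame of gauge between 0.124 and 0.14 m and x of block_c in the frame of gauge between -0.008 and 0.008 m and angle between block_c's own z axis and vertical below 0.08 rad and linear speed of block_c below 0.03 m/s))), for 0.2 s.
2. the pointer stands in line with the middle of that block (((z of block_a in the frame of gauge below 0.0275 m and y of block_a in the frame of gauge between -0.004 and 0.012 m and x of block_a in the frame of gauge between -0.008 and 0.008 m and angle between block_a's own z axis and vertical below 0.08 rad and linear speed of block_a below 0.03 m/s and y of pointer_fin in the frame of block_a between -0.01 and 0.01 m) or (z of block_b in the frame of gauge below 0.0275 m and y of block_b in the frame of gauge between 0.06 and 0.076 m and x of block_b in the frame of gauge between -0.008 and 0.008 m and angle between block_b's own z axis and vertical below 0.08 rad and linear speed of block_b below 0.03 m/s and y of pointer_fin in the frame of block_b between -0.01 and 0.01 m) or (z of block_c in the frame of gauge below 0.0275 m and y of block_c in the frame of gauge between 0.124 and 0.14 m and x of block_c in the frame of gauge between -0.008 and 0.008 m and angle between block_c's own z axis and vertical below 0.08 rad and linear speed of block_c below 0.03 m/s and y of pointer_fin in the frame of block_c between -0.01 and 0.01 m))), for 0.2 s.
At the end, for the whole second after the job is handed in: The block from the channel rests level, home within 3.5 mm and centred within 8 mm, in the first slot that takes its tenon; the pointer fin is still, within 10 mm of the block's middle along the channel; the other blocks are within 20 mm, mallet and can within 30 mm, of where they began (((z of block_a in the frame of gauge below 0.0275 m and y of block_a in the frame of gauge between -0.004 and 0.012 m and x of block_a in the frame of gauge between -0.008 and 0.008 m and angle between block_a's own z axis and vertical below 0.08 rad and linear speed of block_a below 0.03 m/s and y of pointer_fin in the frame of block_a between -0.01 and 0.01 m) or (z of block_b in the frame of gauge below 0.0275 m and y of block_b in the frame of gauge between 0.06 and 0.076 m and x of block_b in the frame of gauge between -0.008 and 0.008 m and angle between block_b's own z axis and vertical below 0.08 rad and linear speed of block_b below 0.03 m/s and y of pointer_fin in the frame of block_b between -0.01 and 0.01 m) or (z of block_c in the frame of gauge below 0.0275 m and y of block_c in the frame of gauge between 0.124 and 0.14 m and x of block_c in the frame of gauge between -0.008 and 0.008 m and angle between block_c's own z axis and vertical below 0.08 rad and linear speed of block_c below 0.03 m/s and y of pointer_fin in the frame of block_c between -0.01 and 0.01 m)) and ((z of block_a in the frame of gauge below 0.0275 m and y of block_a in the frame of gauge between -0.004 and 0.012 m and x of block_a in the frame of gauge between -0.008 and 0.008 m and angle between block_a's own z axis and vertical below 0.08 rad and linear speed of block_a below 0.03 m/s) or (x of block_a in the frame of gauge below -0.08 m and distance of block_a from where it was at the start of the episode below 0.02 m)) and ((z of block_b in the frame of gauge below 0.0275 m and y of block_b in the frame of gauge between 0.06 and 0.076 m and x of block_b in the frame of gauge between -0.008 and 0.008 m and angle between block_b's own z axis and vertical below 0.08 rad and linear speed of block_b below 0.03 m/s) or (x of block_b in the frame of gauge below -0.08 m and distance of block_b from where it was at the start of the episode below 0.02 m)) and ((z of block_c in the frame of gauge below 0.0275 m and y of block_c in the frame of gauge between 0.124 and 0.14 m and x of block_c in the frame of gauge between -0.008 and 0.008 m and angle between block_c's own z axis and vertical below 0.08 rad and linear speed of block_c below 0.03 m/s) or (x of block_c in the frame of gauge below -0.08 m and distance of block_c from where it was at the start of the episode below 0.02 m)) and distance of each of mallet, can from where it was at the start of the episode below 0.03 m and velocity of joint pointer between -0.01 and 0.01 m/s); the robot touches nothing.
It fails at once if a block is lifted out of its place (more than 15 mm above the deck) (z of any of block_a, block_b, block_c in the frame of gauge above 0.055 m).
It fails at once if a parked block is pushed about (more than 20 mm), or the block in work leaves the channel ((distance of block_a from where it was at the start of the episode above 0.02 m and (x of block_a in the frame of gauge below -0.05 m or x of block_a in the frame of gauge above 0.05 m)) or (distance of block_b from where it was at the start of the episode above 0.02 m and (x of block_b in the frame of gauge below -0.05 m or x of block_b in the frame of gauge above 0.05 m)) or (distance of block_c from where it was at the start of the episode above 0.02 m and (x of block_c in the frame of gauge below -0.05 m or x of block_c in the frame of gauge above 0.05 m))).
It fails at once if the mallet or the can is moved (more than 30 mm) or knocked over (distance of any of mallet, can from where it was at the start of the episode above 0.03 m or angle between any of mallet, can's own z axis and vertical above 0.5 rad).
It also fails if it takes over 72 s, if anything falls off the work surface, if the arm or the gripper's body presses on something with over 40 N, if the wrist force passes 120 N, or if a joint passes its speed limit or range.

## Working session

There is one attempt and no reset: what is moved stays moved. The work goes in short steps, Python scripts to look and compute and a tool call to move; the robot and the scene stay as the last step left them, time stands still between calls to the robot, and variables do not carry over. Pictures are saved under pics/ and viewed, at most 12 in all, crops included, and the job is handed in when it is done.

Besides the shell and the picture viewer there is one more tool, called after "Request:" as name(argument=value, ...) on one line, values as JSON. carry_out: Moves the arm, as the interface text tells. Its arguments: {"type":"object","properties":{"rows":{"type":"array"},"gripper":{"type":"number"},"newtons":{"type":"number"}},"required":["rows"]}

```bash
mkdir -p pics; ls; cat > h.py <<'E'
import numpy as np, cv2
from scipy.spatial.transform import Rotation as R
from cell import monitor, optics, env
def cam(name):
    s=monitor.read_state(); f=optics.grab_frame(name)
    if 'extrinsics' in f: T=np.array(f['extrinsics'])
    else:
        W=np.eye(4); W[:3,:3]=R.from_quat(s['tcp_rot']).as_matrix(); W[:3,3]=s['tool_pos']; T=W@np.array(f['mount'])
    f['T']=T; return f
def ray(f,u,v):
    p=np.array([(u-f['cx'])/f['fx'],(v-f['cy'])/f['fy']]); q=p.copy()
    for _ in range(20): q=p/(1+f['k1']*(q@q))
    d=f['T'][:3,:3]@np.array([q[0],-q[1],-1]); return f['T'][:3,3],d
def atz(f,u,v,z):
    o,d=ray(f,u,v); return o+d*(z-o[2])/d[2]
def proj(f,P):
    T=np.linalg.inv(f['T']); c=(np.atleast_2d(P)@T[:3,:3].T)+T[:3,3]
    q=np.stack([c[:,0]/-c[:,2],-c[:,1]/-c[:,2]],1); q=q*(1+f['k1']*(q**2).sum(1,keepdims=True))
    return q*[f['fx'],f['fy']]+[f['cx'],f['cy']]
def save(f,n): cv2.imwrite('pics/'+n,cv2.cvtColor(f['frame'],cv2.COLOR_RGB2BGR))
E
python3 - <<'E'
from h import *
s=monitor.read_state(); print(s['tool_pos'],s['tcp_rot'],s['width'],env.hold_point_z)
for n in ('top','scene'):
    f=cam(n); save(f,n+'0.png'); print(n,f['T'].round(3).tolist(),f['fx'],f['k1'])
    for t in ('gauge','block_a','block_b','block_c','pointer','pointer_fin','mallet','can'):
        print(t,[(np.round(d['extent']).tolist(),round(d['p'],2)) for d in optics.find_in(n,t)[:4]])
E
```

```text
pics
[0.12848007 0.55983285 0.21364283] [ 1.12651560e-01  9.93634123e-01 -8.77545870e-04 -2.92224792e-04] 0.0917084014091777 0.0187
top [[-0.013, 0.995, -0.098, 0.417], [-1.0, -0.015, -0.014, -0.014], [-0.015, 0.098, 0.995, 1.358], [0.0, 0.0, 0.0, 1.0]] 444.23072978392463 -0.07279119234601654
gauge [([236.0, 180.0, 140.0, 100.0], 0.93)]
block_a [([257.0, 236.0, 31.0, 34.0], 0.86), ([336.0, 207.0, 34.0, 31.0], 0.77), ([308.0, 243.0, 33.0, 34.0], 0.58)]
block_b [([257.0, 236.0, 31.0, 34.0], 0.86), ([336.0, 207.0, 34.0, 31.0], 0.77), ([308.0, 243.0, 33.0, 34.0], 0.58)]
block_c [([257.0, 236.0, 31.0, 34.0], 0.86), ([336.0, 207.0, 34.0, 31.0], 0.77), ([308.0, 243.0, 33.0, 34.0], 0.58)]
pointer [([350.0, 183.0, 23.0, 23.0], 0.85)]
pointer_fin [([350.0, 180.0, 22.0, 21.0], 0.61)]
mallet [([133.0, 220.0, 48.0, 27.0], 0.86), ([240.0, 181.0, 139.0, 100.0], 0.29)]
can [([462.0, 186.0, 38.0, 33.0], 0.66)]
scene [[0.855, -0.289, 0.43, 1.199], [0.518, 0.446, -0.73, -1.169], [0.019, 0.847, 0.531, 0.927], [0.0, 0.0, 0.0, 1.0]] 514.8856361433193 0.04727645259669182
gauge [([257.0, 172.0, 146.0, 90.0], 0.72)]
block_a [([294.0, 206.0, 38.0, 28.0], 0.88), ([278.0, 189.0, 43.0, 19.0], 0.66)]
block_b [([294.0, 206.0, 38.0, 28.0], 0.88), ([278.0, 189.0, 43.0, 19.0], 0.66)]
block_c [([294.0, 206.0, 38.0, 28.0], 0.88), ([278.0, 189.0, 43.0, 19.0], 0.66)]
pointer [([326.0, 214.0, 20.0, 32.0], 0.63)]
pointer_fin [([324.0, 213.0, 23.0, 39.0], 0.82)]
mallet [([376.0, 101.0, 24.0, 71.0], 0.57)]
can [([229.0, 279.0, 38.0, 53.0], 0.86)]
```

```bash
python3 - <<'E'
import cv2,numpy as np
a=cv2.imread('pics/top0.png')[165:295,120:510]; b=cv2.imread('pics/scene0.png')[90:345,210:420]
cv2.imwrite('pics/t1.png',cv2.resize(a,None,fx=2.05,fy=2.05,interpolation=2)[:, :800])
cv2.imwrite('pics/t2.png',cv2.resize(a[:, 100:270],None,fx=4.6,fy=4.6,interpolation=2))
cv2.imwrite('pics/s1.png',cv2.resize(b,None,fx=2.3,fy=2.3,interpolation=2))
E
```

```text
(no output)
```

View pics/t2.png

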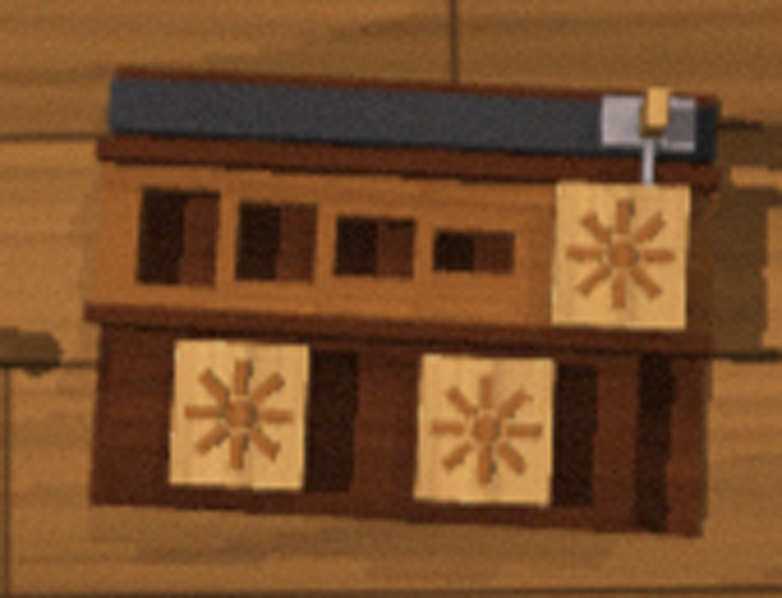

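View pics/s1.png

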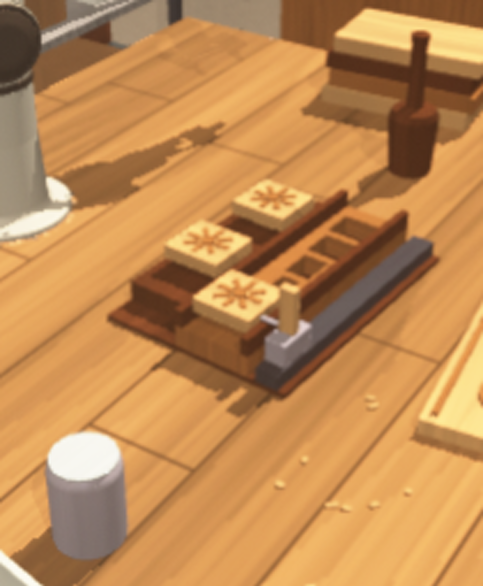

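The top view shows slots 1–4 from right to left, so gauge +y runs left in the picture. The block in the channel is at about (355,220) px and the pointer fin at about (362,189). The scene view agrees, with the mallet and can well clear of the gauge. Next I fit the gauge pose from the slot corners.

```bash
cat >> h.py <<'E'
def g2w(p,P):
    c,s=np.cos(p[2]),np.sin(p[2]); P=np.atleast_2d(P).astype(float)
    return np.stack([p[0]+c*P[:,0]-s*P[:,1],p[1]+s*P[:,0]+c*P[:,1],P[:,2]],1)
E
python3 - <<'E'
from h import *
from scipy.optimize import least_squares
f=cam('top')
sl=[(-60,14),(4,20),(68,26),(132,32)]
G=[];I=[]
pix=[[(433,231),(515,233),(513,275),(433,271)],[(337,217),(416,219),(413,280),(334,276)],[(239,203),(318,205),(315,283),(236,281)],[(140,190),(220,192),(217,285),(136,283)]]
for (y,h),q in zip(sl,pix):
    G+=[[h,y+26,40],[h,y-26,40],[-h,y-26,40],[-h,y+26,40]]; I+=q
G=np.array(G)/1000; I=np.array(I)/4.6+[220,165]
r=least_squares(lambda p:(proj(f,g2w(p,G))-I).ravel(),[0.55,0,0],loss='soft_l1',x_scale=[.1,.1,.1])
p=r.x; print('gauge',p,np.abs(r.fun).mean()); np.save('g.npy',p)
def togauge(w): c,s=np.cos(p[2]),np.sin(p[2]); d=w[:2]-p[:2]; return np.array([c*d[0]+s*d[1],-s*d[0]+c*d[1]])
for n,u,v,z in (('blk',621,255,.078),('A',240,414,.078),('B',485,430,.078),('fintop',658,98,.131),('mallet',None,None,0.1),('can',None,None,.11)):
    if u is None:
        e=optics.find_in('top',n)[0]['extent']; w=atz(f,e[0]+e[2]/2,e[1]+e[3]/2,z)
    else: w=atz(f,u/4.6+220,v/4.6+165,z)
    print(n,w.round(3),togauge(w).round(3))
s=monitor.read_state(); m=R.from_quat(s['tcp_rot']).as_matrix(); print(m.round(3))
cv2.imwrite('pics/o.png',f['frame'])
E
```

```text
gauge [ 0.51729797  0.04728193 -0.06080957] 0.23015161287723895
blk [ 0.508 -0.105  0.078] [-0.    -0.153]
A [0.411 0.135 0.078] [-0.111  0.081]
B [ 0.4   -0.018  0.078] [-0.113 -0.072]
fintop [ 0.599 -0.126  0.131] [ 0.092 -0.168]
mallet [0.478 0.465 0.1  ] [-0.065  0.414]
can [ 0.551 -0.464  0.11 ] [ 0.065 -0.508]
[[-0.975  0.224  0.   ]
 [ 0.224  0.975 -0.   ]
 [-0.    -0.    -1.   ]]
```

Request:
carry_out(rows=[[0,0,0,-9.5],[-34,-45,0,0],[-34,-45,0,0],[-34,-45,0,0],[-34,-45,0,0]], gripper=0)

```text
time: 1.68
tool_pos: [0.2545, 0.3711, 0.2148]
tcp_rot: [0.03, 1.0, 0.0, 0.0]
wrist_force: [0.2, -0.3, 0.1]
width: 0.044
finger_force: 0.0
```

Request:
carry_out(rows=[[-34,-45,0,0],[-34,-45,0,0],[-34,-45,0,0],[-34,-45,0,0],[0,0,0,0]])

```text
time: 2.3
tool_pos: [0.3804, 0.1821, 0.2149]
tcp_rot: [0.033, 0.999, -0.0, 0.0]
wrist_force: [-1.0, -0.1, 0.0]
width: 0.0005
finger_force: 0.0
```

```bash
cat >> h.py <<'E'
p=np.load('g.npy')
def togauge(w): c,s=np.cos(p[2]),np.sin(p[2]); d=w[:2]-p[:2]; return np.array([c*d[0]+s*d[1],-s*d[0]+c*d[1]])
def st():
    s=monitor.read_state(); m=R.from_quat(s['tcp_rot']).as_matrix()
    print('t',round(s['time'],2),'gauge mm',(togauge(s['tool_pos'])*1000).round(1),'z',round(s['tool_pos'][2]*1000,1),'yaw err deg',round(np.degrees(np.arctan2(-m[0,1],m[1,1])-p[2]),2),'F',np.round(s['wrist_force'],1),'w',round(s['width'],4))
E
python3 -c "from h import *;st()"
```

```text
t 2.3 gauge mm [-144.9  126.2] z 214.9 yaw err deg -0.32 F [-1.  -0.1  0. ] w 0.0005
```

Request:
carry_out(rows=[[-20.7,-50,0,-0.3],[-20.7,-50,0,0],[-20.7,-50,0,0],[-20.7,-50,0,0],[-20.7,-50,0,0]])

```text
time: 2.92
tool_pos: [0.4686, -0.0709, 0.2148]
tcp_rot: [0.027, 1.0, 0.0, 0.0]
wrist_force: [0.5, 0.2, -0.0]
width: 0.0001
finger_force: 0.0
```

Request:
carry_out(rows=[[-20.7,-50,20,0],[-20.7,-50,20,0],[0,0,0,0]])

```text
time: 3.3
tool_pos: [0.5036, -0.1736, 0.1723]
tcp_rot: [0.029, 1.0, 0.001, -0.002]
wrist_force: [1.0, 0.8, -0.3]
width: 0.0003
finger_force: 0.0
```

```bash
python3 - <<'E'
from h import *
st(); f=cam('wrist'); save(f,'w1.png')
h=[]
for z in (40,66):
  for x in (-46.5,46.5):
    h.append([x,-215,z])
print(proj(f,g2w(p,np.array(h)/1000)).round(0).tolist())
print(proj(f,g2w(p,np.array([[-45,-195,78],[45,-195,78],[-45,-111,78],[45,-111,78]])/1000)).round(0).tolist())
E
```

```text
t 3.3 gauge mm [-2.000e-01 -2.213e+02] z 172.3 yaw err deg 0.21 F [ 1.   0.8 -0.3] w 0.0003
[[325.0, 151.0], [325.0, 231.0], [326.0, 153.0], [325.0, 240.0]]
[[347.0, 156.0], [345.0, 244.0], [436.0, 157.0], [426.0, 244.0]]
```

View pics/w1.png

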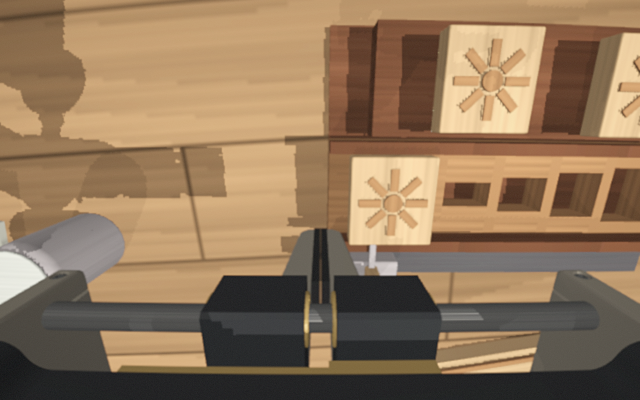

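The wrist view shows the channel block at px (350–438, 156–244), matching the projected prediction to a few pixels. The fingers are behind its rear edge. Descending and pushing.

Request:
carry_out(rows=[[0,0,50,0],[0,0,50,0],[0,0,24,0],[0,5,0,0],[0,5,0,0]])

```text
time: 3.98
tool_pos: [0.5058, -0.1619, 0.0525]
tcp_rot: [0.027, 1.0, -0.001, 0.001]
wrist_force: [-0.8, -0.0, -0.8]
width: 0.0006
finger_force: 0.0
```

Request:
carry_out(rows=[[0,6,0,0],[0,6,0,0],[0,6,0,0],[0,6,0,0],[0,6,0,0]])

```text
time: 4.6
tool_pos: [0.5062, -0.1327, 0.0507]
tcp_rot: [0.027, 1.0, -0.0, 0.0]
wrist_force: [-0.8, -3.7, 3.9]
width: 0.0003
finger_force: 1.9
```

```bash
cat >> h.py <<'E'
def blk(f,name='wrist'):
    for d in optics.find_in(name,'block_a')[:4]:
        e=d['extent']; print('blk',np.round(e).tolist(),round(d['p'],2),*[(togauge(atz(f,e[0]+e[2]/2,e[1]+e[3]/2,z))*1000).round(1) for z in (.078,.062)])
E
python3 -c "
from h import *
st();f=cam('wrist');save(f,'w2.png');blk(f);f=cam('top');blk(f,'top')"
```

```text
t 4.6 gauge mm [-1.000e-01 -1.803e+02] z 50.7 yaw err deg 0.34 F [-0.8 -3.7  3.9] w 0.0003
blk [346.0, 180.0, 159.0, 125.0] 0.98 [ -12.2 -120.6] [  -4.9 -114. ]
blk [443.0, 0.0, 197.0, 147.0] 0.92 [-100.9  -73.6] [-103.4  -61.7]
blk [253.0, 240.0, 37.0, 32.0] 0.69 [-114.4   83.8] [-114.6   85.7]
blk [311.0, 241.0, 18.0, 37.0] 0.68 [-117.5  -57.5] [-117.8  -57.4]
blk [329.0, 206.0, 31.0, 33.0] 0.6 [  -6.5 -123.8] [  -5.4 -124.5]
```

View pics/w2.png

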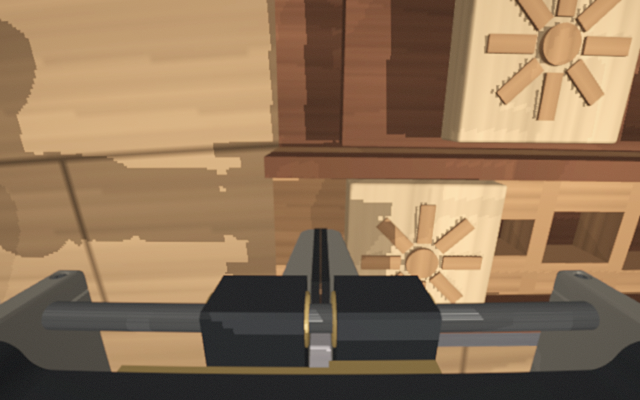

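Request:
carry_out(rows=[[0,6,0,0],[0,6,0,0],[0,6,0,0],[0,6,0,0],[0,6,0,0]])

```text
time: 5.42
tool_pos: [0.5078, -0.1024, 0.0506]
tcp_rot: [0.027, 1.0, 0.0, -0.0]
wrist_force: [-0.2, -1.8, -0.0]
width: 0.0002
finger_force: 0.7
```

The block lies flat against the fingers at column ~350 and slides straight. Continuing at 48 mm/s.

Request:
carry_out(rows=[[0,6,0,0],[0,6,0,0],[0,6,0,0],[0,6,0,0],[0,6,0,0]])

```text
time: 6.05
tool_pos: [0.5094, -0.0726, 0.0506]
tcp_rot: [0.027, 1.0, -0.0, 0.0]
wrist_force: [-0.5, -1.4, 0.2]
width: 0.0005
finger_force: 0.7
```

Request:
carry_out(rows=[[0,6,0,0],[0,6,0,0],[0,6,0,0],[0,6,0,0],[0,6,0,0]])

```text
time: 6.68
tool_pos: [0.5112, -0.0427, 0.0507]
tcp_rot: [0.027, 1.0, -0.0, 0.0]
wrist_force: [0.8, -2.7, 1.1]
width: 0.0005
finger_force: 1.0
```

Request:
carry_out(rows=[[0,5,0,0],[0,5,0,0],[0,5,0,0],[0,5,0,0],[0,5,0,0]])

```text
time: 7.3
tool_pos: [0.5128, -0.0179, 0.0508]
tcp_rot: [0.027, 1.0, -0.0, 0.0]
wrist_force: [1.7, -2.3, 0.5]
width: 0.0003
finger_force: 1.6
```

```bash
python3 -c "
from h import *
st();f=cam('wrist');save(f,'w3.png');blk(f)"
```

```text
t 7.3 gauge mm [ -0.5 -65.3] z 50.8 yaw err deg 0.34 F [ 1.7 -2.3  0.5] w 0.0003
blk [345.0, 182.0, 158.0, 121.0] 0.68 [-12.4  -6.6] [-5.  -0.1]
blk [59.0, 0.0, 579.0, 365.0] 0.67 [-46.6 -50.2] [-43.  -48.5]
blk [508.0, 0.0, 132.0, 149.0] 0.66 [-101.2   57.6] [-103.7   71.3]
blk [223.0, 0.0, 182.0, 145.0] 0.62 [-100.   -68.5] [-102.4  -68.9]
```

Request:
carry_out(rows=[[0,3,0,0],[0,3,0,0],[0,3,0,0],[0,3,0,0],[0,0,0,0]])

```text
time: 8.02
tool_pos: [0.5129, -0.0056, 0.0505]
tcp_rot: [0.027, 1.0, 0.0, -0.0]
wrist_force: [1.2, -1.2, 1.0]
width: 0.0004
finger_force: 0.5
```

```bash
python3 -c "
from h import *
st();f=cam('wrist');save(f,'w4.png');blk(f)"
```

```text
t 8.03 gauge mm [ -1.2 -53. ] z 50.5 yaw err deg 0.36 F [ 1.2 -1.2  1. ] w 0.0004
blk [486.0, 0.0, 154.0, 150.0] 0.91 [-101.6   64. ] [-104.1   77.1]
blk [194.0, 1.0, 183.0, 143.0] 0.56 [-100.8  -69.7] [-103.2  -71.5]
blk [346.0, 181.0, 160.0, 124.0] 0.55 [-13.1   6.4] [-5.7 13.1]
```

Request:
carry_out(rows=[[0,3,0,0],[0,3,0,0],[0,3,0,0],[0,0,0,0]])

```text
time: 8.62
tool_pos: [0.5133, 0.0034, 0.0504]
tcp_rot: [0.027, 1.0, 0.0, -0.0]
wrist_force: [0.3, -1.1, -0.8]
width: 0.0004
finger_force: 0.2
```

```bash
python3 -c "
from h import *
st();f=cam('wrist');save(f,'w5.png');blk(f)"
```

```text
t 8.62 gauge mm [ -1.3 -44. ] z 50.4 yaw err deg 0.36 F [ 0.3 -1.1 -0.8] w 0.0004
blk [174.0, 0.0, 184.0, 147.0] 0.92 [-100.3  -70.2] [-102.7  -73.1]
blk [470.0, 0.0, 170.0, 150.0] 0.71 [-101.6   69.2] [-104.    81.8]
blk [348.0, 182.0, 157.0, 123.0] 0.68 [-13.1  15.8] [-5.7 22.5]
blk [28.0, 0.0, 612.0, 370.0] 0.29 [-46.  -36.5] [-42.3 -35.7]
```

Request:
carry_out(rows=[[0,5,0,0],[0,5,0,0],[0,5,0,0],[0,5,0,0],[0,5,0,0]])

```text
time: 9.35
tool_pos: [0.5151, 0.0282, 0.0508]
tcp_rot: [0.027, 1.0, -0.0, 0.0]
wrist_force: [-0.4, -1.4, 1.8]
width: 0.0003
finger_force: 1.1
```

Request:
carry_out(rows=[[0,5,0,0],[0,5,0,0],[0,5,0,0],[0,3,0,0],[0,3,0,0]])

```text
time: 9.98
tool_pos: [0.5156, 0.0493, 0.0502]
tcp_rot: [0.027, 1.0, 0.0, -0.001]
wrist_force: [0.1, -0.8, -0.7]
width: 0.0005
finger_force: 0.4
```

Request:
carry_out(rows=[[0,3,0,0],[0,3,0,0],[0,3,0,0],[0,0,0,0]])

```text
time: 10.48
tool_pos: [0.5166, 0.0582, 0.0507]
tcp_rot: [0.027, 1.0, 0.0, 0.0]
wrist_force: [0.0, 1.2, -0.1]
width: 0.0005
finger_force: 0.0
```

```bash
python3 -c "
from h import *
st();f=cam('wrist');save(f,'w6.png');blk(f)"
```

```text
t 10.47 gauge mm [-1.3 10.9] z 50.7 yaw err deg 0.36 F [ 0.   1.2 -0.1] w 0.0005
blk [346.0, 183.0, 144.0, 120.0] 0.98 [-13.5  66.2] [-6.1 72.4]
blk [56.0, 0.0, 198.0, 145.0] 0.9 [-100.9  -68.5] [-103.2  -77.3]
blk [377.0, 0.0, 199.0, 149.0] 0.85 [-101.    85.6] [-103.4   93.9]
```

View pics/w6.png

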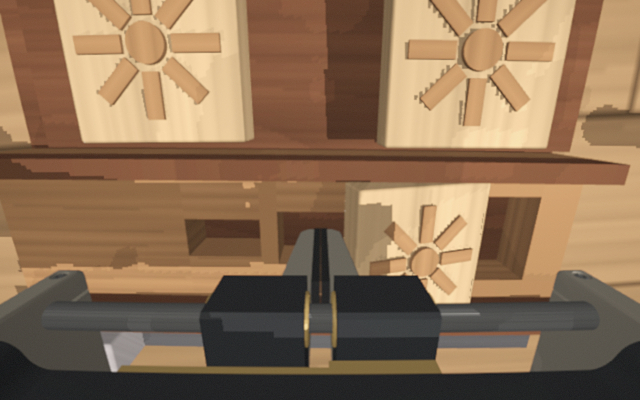

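The block's extent shrank from 158 to 144 px and the push force vanished. It appears to have dropped into slot 3, with slot 4 open beyond it at px (487–540, 197–280). Backing off and heading for the pointer.

Request:
carry_out(rows=[[0,-10,0,0],[0,-10,0,0],[0,-10,-40,0],[0,-10,-50,0],[0,-20,-20,0]])

```text
time: 11.2
tool_pos: [0.5149, -0.0033, 0.164]
tcp_rot: [0.027, 1.0, -0.001, 0.003]
wrist_force: [0.2, 0.3, -0.2]
width: 0.0005
finger_force: 0.0
```

```bash
python3 -c "
from h import *
st();f=cam('wrist');save(f,'w7.png');blk(f)
for z in (62,78): print(z,proj(f,g2w(p,np.array([[-45,28,z],[45,28,z],[-45,112,z],[45,112,z]])/1000)).round(0).tolist())
f=cam('scene');save(f,'s2.png')
for t in ('pointer','pointer_fin'): print(t,[(np.round(d['extent']).tolist(),round(d['p'],2)) for d in optics.find_in('scene',t)[:2]])
for z in (65,131): print(z,proj(f,g2w(p,np.array([[87,-168,z]])/1000)))
im=cv2.imread('pics/w7.png');b=cv2.imread('pics/s2.png')[150:290,230:430]
cv2.imwrite('pics/c7.png',np.hstack([cv2.resize(im[130:390,260:640],(380,300)),cv2.resize(b,(420,300),interpolation=2)]))
"
```

```text
t 11.2 gauge mm [  0.7 -50.6] z 164.0 yaw err deg 0.36 F [ 0.2  0.3 -0.2] w 0.0005
blk [249.0, 12.0, 103.0, 120.0] 0.91 [-115.5  -67.9] [-117.8  -68.9]
blk [394.0, 156.0, 89.0, 92.0] 0.77 [-1.7 63.6] [ 3.  70.7]
blk [153.0, 14.0, 414.0, 288.0] 0.73 [-43.1 -14. ] [-40.9 -11.7]
blk [417.0, 17.0, 121.0, 116.0] 0.59 [-114.7   83.3] [-117.    91.6]
62 [[401.0, 154.0], [394.0, 239.0], [486.0, 155.0], [472.0, 240.0]]
78 [[406.0, 156.0], [398.0, 246.0], [496.0, 157.0], [480.0, 246.0]]
pointer [([324.0, 213.0, 23.0, 33.0], 0.76)]
pointer_fin []
65 [[334.37470859 234.24007771]]
131 [[334.87718588 215.07092908]]
```

View pics/c7.png

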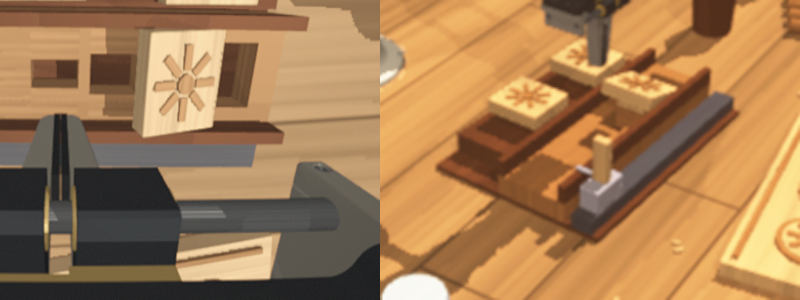

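The rear edge of the block sits about 20 mm above its front, at px (400,250) against a predicted (394,239). The block has tilted: the front is in slot 3 but the tenon's rear foot still rests on the near slot edge. It needs a few more millimetres of push.

Request:
carry_out(rows=[[0.7,10,50,0],[0.7,10,50,0],[0,10,14,0],[0,10,0,0],[0,6,0,0]])

```text
time: 12.08
tool_pos: [0.516, 0.0446, 0.0484]
tcp_rot: [0.027, 1.0, -0.0, 0.002]
wrist_force: [0.9, -0.2, 0.6]
width: 0.0007
finger_force: 0.0
```

Request:
carry_out(rows=[[0,6,0,0],[0,3,0,0],[0,3,0,0],[0,2,0,0],[0,0,0,0]])

```text
time: 12.7
tool_pos: [0.5152, 0.058, 0.0466]
tcp_rot: [0.027, 1.0, -0.0, 0.0]
wrist_force: [0.0, 0.8, -0.5]
width: 0.0008
finger_force: 0.0
```

```bash
python3 -c "
from h import *
st();f=cam('wrist');save(f,'w8.png');blk(f);f=cam('scene');save(f,'s3.png');blk(f,'scene')"
```

```text
t 12.7 gauge mm [-2.8 10.5] z 46.6 yaw err deg 0.35 F [ 0.   0.8 -0.5] w 0.0008
blk [349.0, 185.0, 145.0, 118.0] 0.84 [-15.7  66. ] [-8.2 72.3]
blk [52.0, 0.0, 202.0, 147.0] 0.82 [-101.3  -67.6] [-103.6  -76.5]
blk [379.0, 0.0, 204.0, 148.0] 0.75 [-102.1   85. ] [-104.5   93.5]
blk [277.0, 187.0, 43.0, 22.0] 0.79 [-103.4  -89.4] [-119.6  -69. ]
blk [347.0, 185.0, 19.0, 20.0] 0.56 [31.  35.6] [17.4 58.4]
```

Request:
carry_out(rows=[[-1,2,0,0],[-1,2,0,0],[0,2,0,0],[0,0,0,0]])

```text
time: 13.4
tool_pos: [0.5175, 0.0641, 0.0466]
tcp_rot: [0.027, 1.0, 0.0, 0.0]
wrist_force: [0.5, 0.6, -0.1]
width: 0.0003
finger_force: 0.0
```

```bash
python3 -c "
from h import *
st();f=cam('wrist');save(f,'w9.png');blk(f)"
```

```text
t 13.4 gauge mm [-0.8 16.8] z 46.6 yaw err deg 0.36 F [ 0.5  0.6 -0.1] w 0.0003
blk [365.0, 0.0, 209.0, 148.0] 0.85 [-100.    85.9] [-102.4   93.8]
blk [345.0, 183.0, 145.0, 120.0] 0.64 [-14.7  70. ] [-7.3 76.1]
blk [36.0, 2.0, 207.0, 143.0] 0.62 [-99.3 -67.6] [-101.7  -77.2]
```

View pics/w9.png

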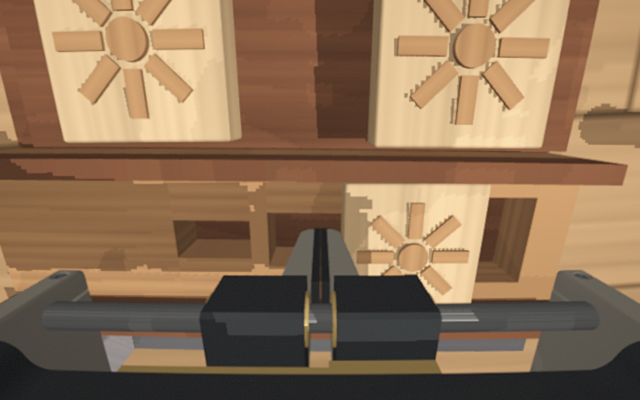

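The rear face is no longer visible, so the block seems level now. Backing off to check it from above.

Request:
carry_out(rows=[[0,-10,0,0],[0,-16,0,0],[0,-10,-40,0],[0,-10,-50,0],[0,-20,-24,0]])

```text
time: 14.12
tool_pos: [0.5152, -0.0036, 0.1638]
tcp_rot: [0.027, 1.0, -0.001, 0.002]
wrist_force: [0.4, -0.2, -0.0]
width: 0.0002
finger_force: 0.0
```

```bash
python3 -c "
from h import *
st();f=cam('wrist');save(f,'w10.png');blk(f)
for z in (62,78): print(z,proj(f,g2w(p,np.array([[-45,26,z],[45,26,z],[-45,110,z],[45,110,z]])/1000)).round(0).tolist())
m=optics.outline_of('wrist','block_b')
im=cv2.imread('pics/w10.png')
q=proj(f,g2w(p,np.array([[-45,26,62],[45,26,62],[45,110,62],[-45,110,62]])/1000))
im2=cv2.resize(im[130:290,340:540],None,fx=4,fy=3.7,interpolation=2)
cv2.polylines(im2,[((q-[340,130]+.5)*[4,3.7]).astype(int)],True,(0,255,0),1)
cv2.imwrite('pics/c10.png',im2)
"
```

```text
t 14.12 gauge mm [  1.  -50.9] z 163.8 yaw err deg 0.35 F [ 0.4 -0.2 -0. ] w 0.0002
blk [249.0, 11.0, 101.0, 124.0] 0.85 [-114.8  -68.5] [-117.1  -69.6]
blk [418.0, 19.0, 121.0, 115.0] 0.79 [-113.5   84.1] [-115.7   92.5]
blk [395.0, 156.0, 94.0, 87.0] 0.72 [-3.8 66.4] [ 0.8 73.7]
62 [[399.0, 154.0], [392.0, 239.0], [485.0, 155.0], [471.0, 240.0]]
78 [[404.0, 156.0], [396.0, 246.0], [495.0, 157.0], [479.0, 246.0]]
```

View pics/c10.png

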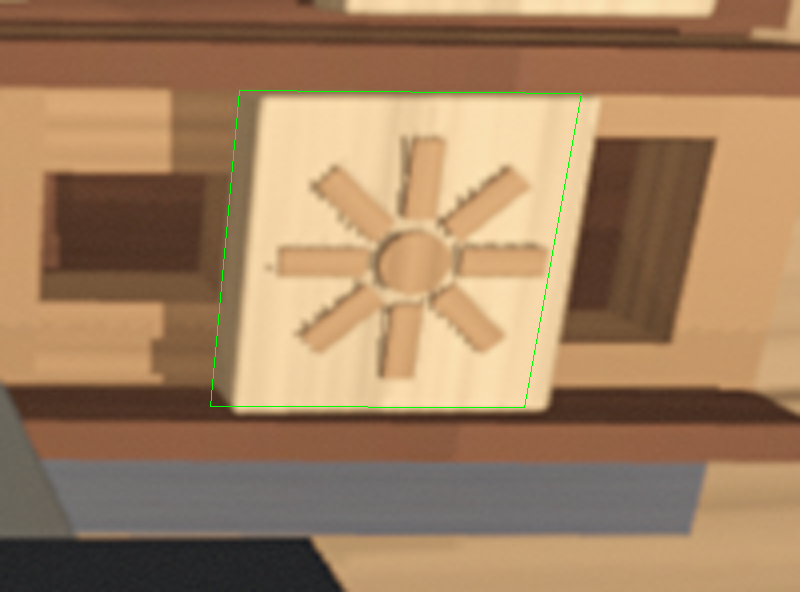

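The block is level and home in slot 3. Its outline size matches the z = 62 mm template, shifted about +5 mm, so its centre is near y = 72 mm. Now the pointer.

Request:
carry_out(rows=[[-22,-29,0,0],[-22,-29,0,0],[-21,-30,0,0],[-21,-29,0,0],[0,0,0,0]], gripper=1)

```text
time: 14.9
tool_pos: [0.5929, -0.1246, 0.158]
tcp_rot: [0.028, 1.0, 0.001, -0.002]
wrist_force: [-0.5, 0.4, 1.1]
width: 0.0484
finger_force: 0.0
```

```bash
python3 -c "
from h import *
st();f=cam('top')
for n,c in (('top',f),('scene',cam('scene'))):
  for t in ('pointer','pointer_fin'): print(n,t,[(np.round(d['extent']).tolist(),round(d['p'],2)) for d in optics.find_in(n,t)[:2]])
f=cam('wrist');save(f,'w11.png')
print(proj(f,g2w(p,np.array([[75,-168,131],[99,-168,131],[87,-168,65]])/1000)).round(0).tolist())
"
```

```text
t 14.9 gauge mm [  85.9 -167. ] z 158.0 yaw err deg 0.22 F [-0.5  0.4  1.1] w 0.0484
top pointer [([352.0, 193.0, 21.0, 8.0], 0.45)]
top pointer_fin []
scene pointer [([324.0, 213.0, 20.0, 34.0], 0.85)]
scene pointer_fin [([324.0, 215.0, 23.0, 36.0], 0.9), ([258.0, 170.0, 142.0, 89.0], 0.49)]
[[315.0, 212.0], [315.0, 241.0], [316.0, 203.0]]
```

View pics/w11.png

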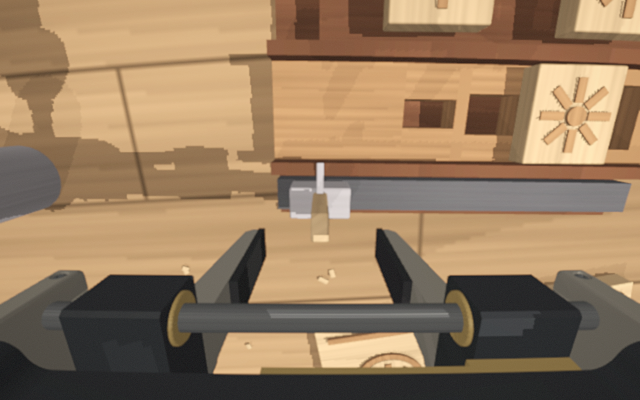

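The fin shows at column ~320, between the opening fingers, and its top at row ~241 as predicted. Descending and gripping.

Request:
carry_out(rows=[[0,3,0,0],[-1,0,20,0],[0,0,30,0],[0,0,23,0],[0,0,0,0]])

```text
time: 15.88
tool_pos: [0.5922, -0.1196, 0.0841]
tcp_rot: [0.027, 1.0, 0.001, -0.003]
wrist_force: [-0.4, 0.2, -0.1]
width: 0.092
finger_force: 0.0
```

Request:
carry_out(rows=[[0,0,0,0],[0,0,0,0],[0,0,0,0],[0,0,0,0],[0,0,0,0]], gripper=0, newtons=10)

```text
time: 16.5
tool_pos: [0.5946, -0.1207, 0.0878]
tcp_rot: [0.027, 1.0, -0.0, 0.0]
wrist_force: [0.6, 0.1, 0.5]
width: 0.0438
finger_force: 0.0
```

```bash
python3 -c "
from h import *
st()"
```

```text
t 16.5 gauge mm [  87.4 -163. ] z 87.8 yaw err deg 0.35 F [0.6 0.1 0.5] w 0.0438
```

Request:
carry_out(rows=[[0,0,0,0],[0,0,0,0],[0,0,0,0],[0,0,0,0],[0,0,0,0]])

```text
time: 17.12
tool_pos: [0.5945, -0.121, 0.0876]
tcp_rot: [0.028, 1.0, -0.0, 0.0]
wrist_force: [0.5, -2.8, -1.3]
width: 0.0137
finger_force: 10.0
```

Request:
carry_out(rows=[[0,8,0,0],[0,15,0,0],[0,15,0,0],[0,15,0,0],[0,15,0,0]])

```text
time: 17.75
tool_pos: [0.5988, -0.0514, 0.0876]
tcp_rot: [0.027, 1.0, -0.0, 0.001]
wrist_force: [4.6, -2.9, -4.6]
width: 0.0139
finger_force: 10.0
```

Request:
carry_out(rows=[[0,18,0,0],[0,18,0,0],[0,18,0,0],[0,18,0,0],[0,18,0,0]])

```text
time: 18.38
tool_pos: [0.6045, 0.0382, 0.0876]
tcp_rot: [0.027, 1.0, -0.0, 0.002]
wrist_force: [9.3, -3.4, -7.4]
width: 0.0143
finger_force: 10.0
```

Request:
carry_out(rows=[[0,18,0,0],[0,18,0,0],[0,18,0,0],[0,12,0,0],[0,0,0,0]])

```text
time: 19.0
tool_pos: [0.6088, 0.1053, 0.0877]
tcp_rot: [0.027, 1.0, 0.001, 0.003]
wrist_force: [11.2, 1.2, -7.6]
width: 0.0143
finger_force: 10.0
```

```bash
python3 -c "
from h import *
st();f=cam('wrist');save(f,'w12.png');blk(f)"
```

```text
t 19.0 gauge mm [87.8 63.5] z 87.7 yaw err deg 0.41 F [11.2  1.2 -7.6] w 0.0143
blk [271.0, 31.0, 131.0, 143.0] 0.65 [-0.2 73.1] [-1.  73.9]
```

Request:
carry_out(rows=[[-0.5,4,0,0],[-0.5,4,0,0],[0,0,0,0],[0,0,0,0]])

```text
time: 19.6
tool_pos: [0.6093, 0.1121, 0.0877]
tcp_rot: [0.027, 1.0, 0.0, 0.002]
wrist_force: [6.6, -0.8, -5.0]
width: 0.014
finger_force: 10.0
```

```bash
python3 -c "
from h import *
st();f=cam('wrist');save(f,'w13.png');blk(f)"
```

```text
t 19.6 gauge mm [87.9 70.2] z 87.7 yaw err deg 0.37 F [ 6.6 -0.8 -5. ] w 0.014
blk [261.0, 31.0, 128.0, 144.0] 0.82 [ 0.1 73.1] [-0.7 73.4]
```

View pics/w13.png

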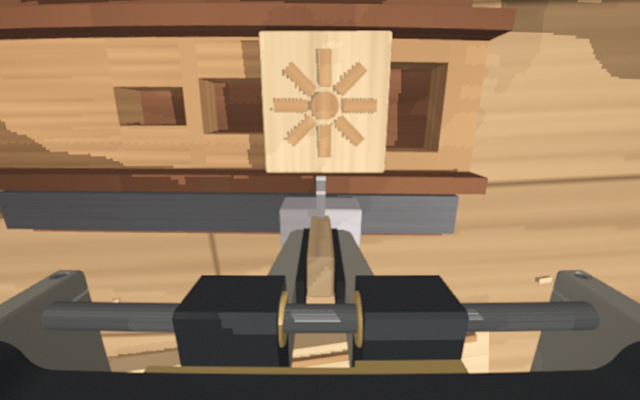

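The pointer finger at column 320 lines up with the block centre at about 325, within ~3 mm. The block sits flat between the fences. Releasing and lifting clear.

Request:
carry_out(rows=[[0,0,0,0],[0,0,0,0],[0,0,0,0],[0,0,0,0],[0,0,0,0]], gripper=0.8)

```text
time: 20.32
tool_pos: [0.6081, 0.111, 0.0876]
tcp_rot: [0.027, 1.0, 0.0, -0.0]
wrist_force: [0.0, 0.3, 0.8]
width: 0.062
finger_force: 0.0
```

Request:
carry_out(rows=[[0,0,-15,0],[0,0,-35,0],[0,0,-40,0],[0,0,-20,0],[0,0,0,0]])

```text
time: 20.95
tool_pos: [0.6093, 0.1109, 0.1996]
tcp_rot: [0.027, 1.0, 0.0, 0.002]
wrist_force: [0.2, -0.3, -0.4]
width: 0.0741
finger_force: 0.0
```

```bash
python3 -c "
from h import *
st();f=cam('wrist');save(f,'w14.png');blk(f)
q=lambda P:proj(f,g2w(p,np.array(P)/1000)).round(0).tolist()
print(q([[-45,30,62],[45,30,62],[-45,114,62],[45,114,62],[87,70,131],[87,70,65]]))"
```

```text
t 20.95 gauge mm [88.  69.1] z 199.6 yaw err deg 0.35 F [ 0.2 -0.3 -0.4] w 0.0741
blk [127.0, 0.0, 98.0, 42.0] 0.95 [-77.9 -66. ] [-82.6 -73.4]
blk [286.0, 65.0, 80.0, 90.0] 0.89 [ 0.9 74.9] [ 0.4 75.2]
blk [289.0, 0.0, 98.0, 44.0] 0.73 [-77.   85.2] [-81.7  86.1]
[[282.0, 62.0], [284.0, 152.0], [365.0, 63.0], [361.0, 152.0], [321.0, 208.0], [320.0, 190.0]]
```

View pics/w14.png

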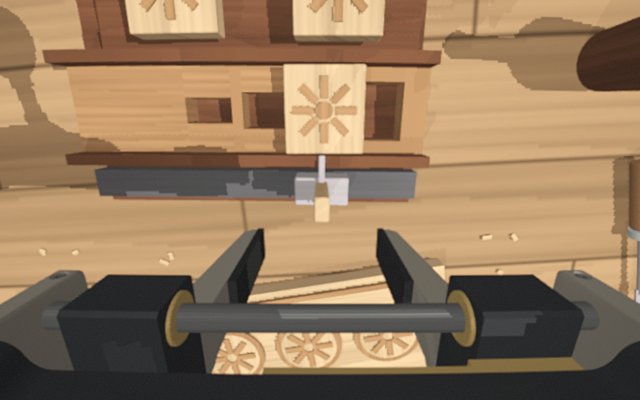

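The block at px (285–365, 65–153) matches the home template (z = 62 mm, y = 72 mm). The pointer at column 321 is in line with the block's middle at 324, and the gripper is clear.

```bash
python3 -c "
from cell import env
print(env.close_job())"
```

```text
the job is handed in; nothing more can be done
None
```

Job handed in after about 21 s: the channel block (tenon fit says block_b) looked level and home in slot 3, the pointer within about 3 mm of its middle, and the gripper clear; the judge's result was not shown.

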